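# Edge a spotting tile out of its drying stand and lay it on the hotplate

### The job

The porcelain spotting tile lies sunk in the groove of the low steel stand, where its sides cannot be gripped: slide it along the groove, lying flat, until about a third of it hangs out over the open end, pinch it there, and lay it flat and gently on the middle of the empty green hotplate. Do not let the tile fall, and leave the beaker and the dish that stand between the stand and the hotplate where they are.

Things in the scene. Friction and masses are not known exactly. Their poses are not given: they have to be found in the camera images.
- tile: The spotting tile: flat white porcelain slab 150 x 60 x 10 mm (about 0.2 kg) with two rows of five shallow dimples on top. It lies in the stand's groove, some 5 to 25 mm inside the open end. Origin: centre of its underside; x along its 150 mm length, y across its 60 mm width, z up. Ends and sides plain and upright.
- stand: Fixed low steel stand 220 mm long (x), 96 wide (y). A groove 64 mm wide, 10 deep runs along its top: groove floor 70 mm, rails 80 mm above the bench, so the tile's top is level with the rails. Open at its -x end (roughly towards the robot); at +x a stop 8 mm thick, 10 high, leaving 37 to 57 mm of free groove behind the tile at the start. Origin: centre of its footprint at bench height.
- stand_edge (a point): Middle of the groove floor's edge at the stand's open end (stand frame: x = -110 mm, y = 0, z = 70 mm); axes as the stand's, so its -x points out of the groove. Nothing stands close beyond or under this end. The tile slides freely along the groove and tips off if its middle passes this edge.
- hotplate: Fixed green laboratory hotplate with nothing on it: housing 156 x 156 mm, 70 mm tall, carrying a round flat aluminium plate 100 mm across, 18 mm thick, on a narrower neck; the plate's top is 118 mm above the bench. Two black knobs on its -x side. Origin: centre of its footprint at bench height. Switched off.
- hotplate_top (a point): Centre of the top face of the green hotplate's round plate.
- beaker: Bystander, loose: empty glass beaker, 62 mm across, 85 mm tall, on the bench between the stand and the hotplate, nearer the robot. Origin: centre of its underside.
- dish: Bystander, loose: shallow porcelain evaporating dish, 90 mm across, 30 mm tall, on the bench between the stand and the hotplate, farther from the robot. Origin: centre of its underside.
Mind the look-alikes: they are no part of the job. Leave any pink look-alike of the tile alone.

How it is judged (in metres and radians):
On the way:
1. the tile, still lying flat in the groove, overhangs the stand's open end by 30 to 73 mm (x of tile in the frame of stand_edge between 0.002 and 0.045 m and angle between tile's own z axis and vertical below 0.06 rad and z of tile in the frame of stand_edge between -0.004 and 0.004 m), for 0.2 s.
At the end, for the whole second after the job is handed in: The tile lies flat (within 0.05 rad), dimples up, at rest on the green hotplate's plate (underside within 5 mm of its top), its middle within 25 mm of the plate's middle, either way round and at any yaw (horizontal distance between tile and hotplate_top below 0.025 m and angle between tile's own z axis and vertical below 0.05 rad and height (world z) of tile between 0.113 and 0.123 m and linear speed of tile below 0.02 m/s and angular speed of tile below 0.2 rad/s); the robot touches nothing.
It fails at once if the tile falls: its middle comes lower than 50 mm above the bench (height (world z) of tile below 0.05 m).
It fails at once if the tile is pressed or knocked hard onto the hotplate (contact over 60 N) (contact force between tile and hotplate above 60 N).
It fails at once if the tile is dropped onto the hotplate rather than set down (it moves faster than 0.45 m/s, as after a fall of over 10 mm, while within 80 mm of the plate's middle and less than 30 mm above it) (horizontal distance between tile and hotplate_top below 0.08 m and height (world z) of tile below 0.148 m and linear speed of tile above 0.45 m/s).
It fails at once if the beaker or the dish between the stand and the hotplate is knocked over (0.5 rad) or shifted by more than 40 mm (distance of any of beaker, dish from where it was at the start of the episode above 0.04 m or angle between any of beaker, dish's own z axis and vertical above 0.5 rad).
It also fails if it takes over 72 s, if anything falls off the work surface, if the arm or the gripper's body presses on something with over 40 N, if the wrist force passes 120 N, or if a joint passes its speed limit or range.

### The arm

A 6-joint arm with a two-finger parallel gripper is mounted at the origin on the work surface. World frame = base frame: x ahead of the robot, y to its left, z up, the work surface at z = 0. Lengths are in m, angles in degrees, forces in N, time in s.
With the tool pointing down it reaches from about 0.4 to 0.825 m from the base axis. Payload 7 kg.
Tool frame: the origin (TCP) lies on the centre line of the jaws, within the pads' length; the fingertips stand 11 mm ahead of it and the grasp point (between the pads) lies 8 mm behind it; z points along the fingers, y is the line along which they close (so a half turn about z gives the same grasp; the last joint's range is limited). The gripper opens to 88 mm and grips with 3 to 60 N. Pads are 19 mm wide; open, the fingers measure 130 mm over their backs; the gripper's body (78 mm by 193 mm) begins 47 mm behind the grasp point.
Start: joints at [-47.664, 20.546, 0.682, 0, -70.136, -16.507], TCP at [0.294, -0.608, 0.238] pointing down, gripper open.
Joint ranges: [-176.03, 176.03], [-82.01, 121.73], [-58.28, 71.71], [-173.87, 95.51], [-174.79, -0.11], [-173.66, 173.66]. Speed limits (degrees/s): [136.94, 136.94, 172.46, 180, 180, 180].

### API

Orientations are given as [roll, pitch, yaw] about the fixed x, y, z axes, in that order (R = Rz(yaw) Ry(pitch) Rx(roll)).
In Python, from plant import r, capture, camera_model, job gives the robot as it stands.
- The arm moves only by the tool drive_tool, never from a script. Its argument "increments" is a list that holds one entry, the list of rows, each a list of 5 numbers: the gripper's target within -1 to 1 (fully open at 1, half-way at 0, shut at -1), then the shift along the tool's x, y, z scaled (see below), then the turn about the tool's z scaled (see below). In form: [[[gripper, tx, ty, tz, roll], ...]]. A call has 1 to 5 rows; each row is the pose to reach, as a shift and turn from the pose commanded when the call began, along the tool's axes at that moment, turning the shorter way round; what a row does not reach only later rows make up. The controller multiplies each number of a shift by 120 mm and each number of a turn by 360 degrees. A row lasts 1/8 s, in which the tool goes at most 62.5 mm and 10.7 degrees, less where a joint would pass 70% of its speed; a pose out of reach is approached as far as the arm can. A call with a number of a shift or a turn outside -1 to 1 is refused whole. A call with a gripper value outside its range is refused whole. The fingers move at their own pace and stop on an object; "squeeze" is the grip in N (left out, the last holds). Time passes only in rows, so rows that repeat a pose let the fingers close. It gives the time, the measured TCP pose, the force, the opening and the grip force at its end, in the units of the state.
- r.get_state(): the state, without advancing time (a new reading comes with each control period).
- capture(name): name is "scene" or "top" or "wrist"; returns the picture (400x640x3 uint8, red, green, blue); there is no depth.
- camera_model(name): a dict with "camera_matrix" (3x3 intrinsics, pixels), "rvec" (rotation vector, rad) and "tvec" (3), from world to camera coordinates, as OpenCV has them. Camera axes: x right, y down, z forward; pixel columns grow to the right and rows downward; lengths in m; the calibration is good to about 2 mm. A picture is of the moment at which its call begins: read the wrist's pose just before it. camera_model takes no time and is no camera call; for the wrist camera it gives the pose at the moment of the call.
- job.close_job(): hands the job in; it is judged then, once.
The state is a dict: "time_s": time; "joints": joint angles; "qd": joint speeds; "joint_torque": joint torques, N m; "tcp_pos": TCP position; "eef_rot": TCP orientation; "contact_force": force on the tool from outside, world axes, zero at the start; "moment": the same for the moment, N m; "gripper_width": finger opening in m; "gripper_force": force on a finger pad.
Only numpy, scipy, OpenCV 4.12 (cv2) and the standard library are available. Lean on these libraries where they do the work, as an engineer would, in place of code of your own. Each camera call takes 0.05 s, during which the arm holds its last target. There are 200 camera calls.

## Working session

There is one attempt and no reset: what is moved stays moved. The work goes in short steps, Python scripts to look and compute and a tool call to move; the robot and the scene stay as the last step left them, time stands still between calls to the robot, and variables do not carry over. Pictures are saved under pics/ and viewed, at most 10 in all, crops included, and the job is handed in when it is done.

Besides the shell and the picture viewer there is one more tool, called after "Request:" as name(argument=value, ...) on one line, values as JSON. drive_tool: Moves the arm, as the interface text tells. Its arguments: {"type":"object","properties":{"increments":{"type":"array"},"squeeze":{"type":"number"}},"required":["increments"]}

```bash
mkdir -p pics; ls
python3 - <<'E'
from plant import r,capture,camera_model
import cv2,numpy as np
print(r.get_state())
a=capture("scene");b=capture("top")
cv2.imwrite("pics/scene.png",a[...,::-1]);cv2.imwrite("pics/top.png",b[...,::-1])
for n in("scene","top"):print(camera_model(n))
E
```

```text
pics
{'time_s': 0.0, 'joints': array([-4.76633010e+01,  2.05908685e+01,  6.33638255e-01, -1.96665719e-02,
       -7.01336623e+01, -1.65057446e+01]), 'qd': array([-0.05094298, -0.06572148,  0.04128259, -0.02780972,  0.07811449,
        0.12804113]), 'joint_torque': array([ 9.60592624e-04, -5.82714808e+01,  2.93067062e+01,  6.99717969e+00,
        7.08267806e-03, -1.63276868e-04]), 'tcp_pos': array([ 0.29387489, -0.60715992,  0.23662944]), 'eef_rot': array([ 1.79907600e+02, -8.10014840e-03, -1.54175737e+02]), 'contact_force': array([-0.06221905, -1.00123403, -0.14312505]), 'moment': array([-0.01254   ,  0.00229802,  0.03414997]), 'gripper_force': 0.0, 'gripper_width': 0.08760010386229856}
{'camera_matrix': array([[366.09566302,   0.        , 326.34703227],
       [  0.        , 366.09566302, 192.59864187],
       [  0.        ,   0.        ,   1.        ]]), 'rvec': array([ 2.22772627,  1.18662212, -0.42335663]), 'tvec': array([-0.29577833, -0.23196228,  1.10001302])}
{'camera_matrix': array([[386.69119806,   0.        , 319.99216021],
       [  0.        , 386.69119806, 203.71703382],
       [  0.        ,   0.        ,   1.        ]]), 'rvec': array([ 2.21397726, -2.16027048,  0.09304784]), 'tvec': array([0.02827278, 0.45629604, 0.98747963])}
```

View pics/scene.png

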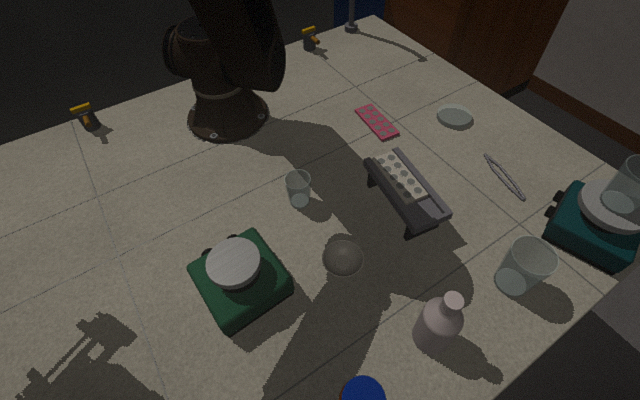

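View pics/top.png

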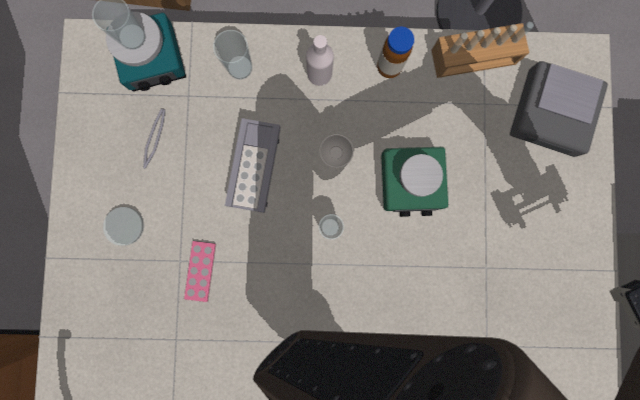

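The scene picture shows the white tile in the stand near (400,175), its open end towards (385,158). The green hotplate's plate is at (233,263), the beaker at (299,188) and the dish at (343,257). In the top picture the tile is near (250,177), the stand's open end near (245,210), the plate at (421,175), the dish at (336,153) and the beaker at (330,226). The pink look-alike is at (200,270).

```bash
cat > h.py <<'E'
import cv2,numpy as np
def ray(m,uv):
    R=cv2.Rodrigues(m["rvec"])[0]; K=m["camera_matrix"]
    d=R.T@np.linalg.inv(K)@np.array([uv[0],uv[1],1.]); return -R.T@m["tvec"],d/np.linalg.norm(d)
def plane(m,uv,z):
    c,d=ray(m,uv); return c+d*(z-c[2])/d[2]
def tri(m1,u1,m2,u2):
    c,d=ray(m1,u1);e,f=ray(m2,u2)
    s=np.linalg.lstsq(np.stack([d,-f],1),e-c,rcond=None)[0]
    p,q=c+s[0]*d,e+s[1]*f; return (p+q)/2,np.linalg.norm(p-q)
def blob(img,box,vmin,smax,close=7):
    x0,y0,x1,y1=box; hsv=cv2.cvtColor(img,cv2.COLOR_RGB2HSV)
    m=np.zeros(img.shape[:2],np.uint8); m[y0:y1,x0:x1]=255
    k=((hsv[...,2]>vmin)&(hsv[...,1]<smax)).astype(np.uint8)*255&m
    k=cv2.morphologyEx(k,cv2.MORPH_CLOSE,np.ones((close,close),np.uint8))
    c=cv2.findContours(k,cv2.RETR_EXTERNAL,cv2.CHAIN_APPROX_NONE)[0]
    return max(c,key=cv2.contourArea),k
E
python3 - <<'E'
from h import *
from plant import camera_model
S=cv2.imread("pics/scene.png")[...,::-1].copy();T=cv2.imread("pics/top.png")[...,::-1].copy()
ms,mt=camera_model("scene"),camera_model("top")
out=[]
def crop(I,b,c):
    J=I.copy();cv2.drawContours(J,[c],-1,(255,0,0),1)
    return cv2.resize(J[b[1]:b[3],b[0]:b[2]],(390,290),interpolation=cv2.INTER_NEAREST)
ctr={}
for n,I,b,v in(("ts",S,(355,135,460,240),150),("tt",T,(215,110,290,220),150),("ps",S,(185,228,295,335),105),("pt",T,(380,140,450,215),105)):
    c,k=blob(I,b,v,60); ctr[n]=c; out.append(crop(I,b,c))
    print(n,cv2.contourArea(c),cv2.minAreaRect(c),cv2.fitEllipse(c))
es,et=cv2.fitEllipse(ctr["ps"])[0],cv2.fitEllipse(ctr["pt"])[0]
print("plate",tri(ms,es,mt,et),plane(ms,es,.118),plane(mt,et,.118))
M=lambda c:(cv2.moments(c)["m10"]/cv2.moments(c)["m00"],cv2.moments(c)["m01"]/cv2.moments(c)["m00"])
a,b=M(ctr["ts"]),M(ctr["tt"])
print("tile",tri(ms,a,mt,b),plane(ms,a,.08),plane(mt,b,.08))
for q in cv2.boxPoints(cv2.minAreaRect(ctr["tt"])):print(q,plane(mt,q,.08))
cv2.imwrite("pics/c1.png",np.vstack([np.hstack(out[:2]),np.hstack(out[2:])])[...,::-1])
E
```

```text
Traceback (most recent call last):
  File "h.py", line 17, in blob
    return max(c,key=cv2.contourArea),k
           ~~~^^^^^^^^^^^^^^^^^^^^^^^
ValueError: max() iterable argument is empty
```

```bash
cat > m1.py <<'E'
from h import *
from plant import camera_model
S=cv2.imread("pics/scene.png")[...,::-1].copy();T=cv2.imread("pics/top.png")[...,::-1].copy()
ms,mt=camera_model("scene"),camera_model("top")
hs=[cv2.cvtColor(I,cv2.COLOR_RGB2HSV) for I in (S,T)]
print("tile row T",hs[1][175:180:4,226:276:3].tolist()); print("plate row T",hs[1][175,395:450:4].tolist()); print("tile S",hs[0][175,372:425:3].tolist(),"plate S",hs[0][262,195:270:6].tolist())
out=[]
def crop(I,b,c):
    J=I.copy();cv2.drawContours(J,[c],-1,(255,0,0),1)
    return cv2.resize(J[b[1]:b[3],b[0]:b[2]],(390,290),interpolation=cv2.INTER_NEAREST)
ctr={}
for n,I,b in(("ts",S,(366,148,432,206)),("tt",T,(232,140,270,211)),("ps",S,(200,233,270,293)),("pt",T,(396,150,446,200))):
    v=cv2.cvtColor(I,cv2.COLOR_RGB2HSV)[b[1]:b[3],b[0]:b[2],2]
    t=cv2.threshold(v,0,255,cv2.THRESH_OTSU)[0]
    c,k=blob(I,b,t,256,5); ctr[n]=c; out.append(crop(I,b,c))
    print(n,t,cv2.contourArea(c),cv2.minAreaRect(c))
es,et=cv2.fitEllipse(ctr["ps"])[0],cv2.fitEllipse(ctr["pt"])[0]
print("plate",es,et,tri(ms,es,mt,et),plane(ms,es,.118),plane(mt,et,.118))
M=lambda c:(cv2.moments(c)["m10"]/cv2.moments(c)["m00"],cv2.moments(c)["m01"]/cv2.moments(c)["m00"])
a,b=M(ctr["ts"]),M(ctr["tt"])
print("tile",tri(ms,a,mt,b),plane(ms,a,.08),plane(mt,b,.08))
for q in cv2.boxPoints(cv2.minAreaRect(ctr["tt"])):print(q,plane(mt,q,.08))
cv2.imwrite("pics/c1.png",np.vstack([np.hstack(out[:2]),np.hstack(out[2:])])[...,::-1])
E
python3 m1.py
```

```text
tile row T [[[15, 20, 182], [18, 23, 110], [137, 16, 141], [130, 16, 142], [12, 16, 158], [0, 0, 155], [0, 2, 148], [120, 2, 149], [14, 19, 201], [0, 2, 154], [0, 0, 94], [12, 10, 123], [8, 18, 113], [132, 14, 88], [140, 17, 88], [173, 12, 82], [13, 16, 109]], [[12, 22, 150], [170, 6, 120], [131, 14, 141], [135, 15, 140], [15, 18, 202], [10, 15, 202], [10, 8, 186], [15, 15, 201], [14, 19, 200], [150, 2, 147], [165, 5, 96], [10, 13, 121], [12, 13, 100], [120, 8, 92], [140, 17, 92], [19, 21, 98], [13, 16, 109]]]
plate row T [[77, 107, 69], [75, 45, 68], [150, 1, 173], [150, 1, 171], [150, 4, 173], [150, 3, 172], [160, 4, 174], [170, 4, 172], [165, 3, 172], [150, 3, 171], [170, 5, 169], [150, 3, 168], [77, 65, 122], [30, 13, 152]]
tile S [[168, 34, 38], [12, 33, 39], [110, 17, 45], [15, 11, 45], [19, 33, 62], [27, 35, 66], [17, 31, 58], [18, 14, 90], [17, 23, 102], [15, 36, 128], [33, 27, 94], [20, 17, 88], [19, 30, 134], [22, 36, 136], [113, 15, 68], [169, 23, 87], [150, 13, 79], [20, 34, 112]] plate S [[72, 108, 71], [73, 96, 69], [175, 12, 129], [30, 10, 124], [17, 14, 128], [26, 14,
[... 368 characters left out ...]
5, 259.0), (52.0, 59.0), 90.0)
pt 131.0 1318.5 ((421.5, 174.5), (41.0, 41.0), 90.0)
plate (228.740234375, 257.1529846191406) (421.7033386230469, 174.716796875) (array([ 0.52016323, -0.19926942,  0.12398179]), np.float64(0.0068791781382565795)) [ 0.51478243 -0.2021127   0.118     ] [ 0.52227812 -0.19759253  0.118     ]
tile (array([0.50293561, 0.22069078, 0.08270475]), np.float64(0.005425745534360636)) [0.50015196 0.21999733 0.08      ] [0.50489172 0.22347827 0.08      ]
[230.9736  209.80753] [0.43048658 0.25555413 0.08      ]
[243.21133 144.53961] [0.59182504 0.23221904 0.08      ]
[264.1019 148.4566] [0.58342414 0.18061538 0.08      ]
[251.86417 213.72452] [0.4222292  0.20461932 0.08      ]
```

View pics/c1.png

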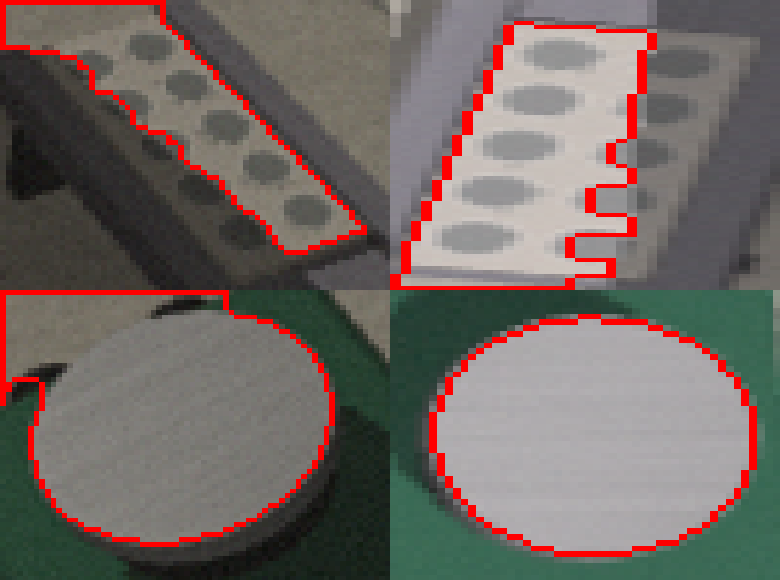

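The plate triangulates to about (0.521, -0.199, 0.12) and the tile to about (0.50, 0.22, 0.08), with a shadow splitting the tile. Next I move the wrist camera over the stand for a better look.

Request:
drive_tool(increments=[[[1,-0.835,1.0,-0.5,0],[1,-0.835,1.0,-0.5,0],[1,-0.835,1.0,-0.5,0]]])

```text
time_s: 0.48
tcp_pos: [0.3322, -0.454, 0.2983]
eef_rot: [-180.0, 0.0, -154.1]
contact_force: [0.3, -0.6, 0.6]
gripper_width: 0.0873
gripper_force: 0.0
```

Request:
drive_tool(increments=[[[1,-0.835,1.0,0,0],[1,-0.835,1.0,0,0],[1,-0.835,1.0,0,0]]])

```text
time_s: 0.85
tcp_pos: [0.3699, -0.3018, 0.2977]
eef_rot: [-180.0, 0.0, -154.1]
contact_force: [-0.2, -0.3, 0.0]
gripper_width: 0.0873
gripper_force: 0.0
```

Request:
drive_tool(increments=[[[1,-0.835,1.0,0,0],[1,-0.835,1.0,0,0],[1,-0.835,1.0,0,0]]])

```text
time_s: 1.23
tcp_pos: [0.4078, -0.1502, 0.2976]
eef_rot: [180.0, 0.0, -154.1]
contact_force: [1.6, -0.4, 0.9]
gripper_width: 0.0877
gripper_force: 0.0
```

Request:
drive_tool(increments=[[[1,-0.835,1.0,0,0],[1,-0.835,1.0,0,0],[1,-0.835,1.0,0,0]]])

```text
time_s: 1.6
tcp_pos: [0.4458, 0.0017, 0.2975]
eef_rot: [180.0, 0.0, -154.0]
contact_force: [-0.8, -0.1, 0.1]
gripper_width: 0.0878
gripper_force: 0.0
```

Request:
drive_tool(increments=[[[1,-0.835,1.0,0,0.094],[1,-0.835,1.0,0,0.094],[1,-0.835,1.0,0,0.094],[1,-0.835,1.0,0,0.094],[1,-0.835,1.0,0,0.094]]])

```text
time_s: 2.22
tcp_pos: [0.4833, 0.1511, 0.297]
eef_rot: [-180.0, -0.1, 172.1]
contact_force: [-0.2, 0.4, 0.5]
gripper_width: 0.0876
gripper_force: 0.0
```

```bash
cat > snap.py <<'E'
import sys
from h import *
from plant import r,capture,camera_model
s=r.get_state();m=camera_model("wrist");I=capture("wrist");n=sys.argv[1]
cv2.imwrite(f"pics/{n}.png",I[...,::-1]);np.savez(f"pics/{n}.npz",**m)
print(s["time_s"],s["tcp_pos"],s["eef_rot"],s["joints"].round(1))
c,d=ray(m,(320,200));print(m["camera_matrix"][0,0],c,d)
E
python3 snap.py w1
```

```text
2.225 [0.48333157 0.15110951 0.29701066] [-1.79956869e+02 -5.42705125e-02  1.72064315e+02] [  39.6    2.5  -14.6   -0.   -73.  -137.5]
320.06571217993564 [0.4099551  0.16174053 0.44496363] [ 0.2689978  -0.0462159  -0.96203133]
```

View pics/w1.png

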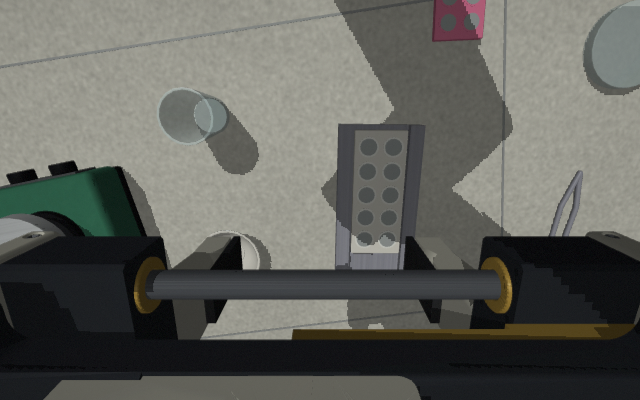

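The wrist picture shows the tile from the near end at v≈132 to the far end at v≈252, with u≈353–408. The stand's open end is at v≈124 and free groove lies behind the far end at v≈255–268. I'll take a second view from a shifted place to triangulate.

Request:
drive_tool(increments=[[[1,-0.5,0.5,0,0],[1,-0.5,0.5,0,0],[1,-0.5,0.5,0,0]]])

```text
time_s: 2.65
tcp_pos: [0.5521, 0.2018, 0.2965]
eef_rot: [-179.9, -0.1, 172.0]
contact_force: [-0.4, -0.9, 0.0]
gripper_width: 0.0877
gripper_force: 0.0
```

```bash
python3 snap.py w2
python3 - <<'E'
import cv2,numpy as np
a=cv2.imread("pics/w1.png")[105:275,320:440];b=cv2.imread("pics/w2.png")[40:260,220:420]
cv2.imwrite("pics/c2.png",np.hstack([cv2.resize(a,(396,561),interpolation=0),cv2.resize(b,(400,561),interpolation=0)]))
E
```

```text
2.65 [0.5521321  0.20181673 0.29649822] [-1.79929449e+02 -6.67153272e-02  1.72011741e+02] [  39.1   10.6   -5.3   -0.   -74.2 -137.1]
320.06571217993564 [0.47880693 0.21257159 0.44448129] [ 0.26867854 -0.04680756 -0.96209194]
```

View pics/c2.png

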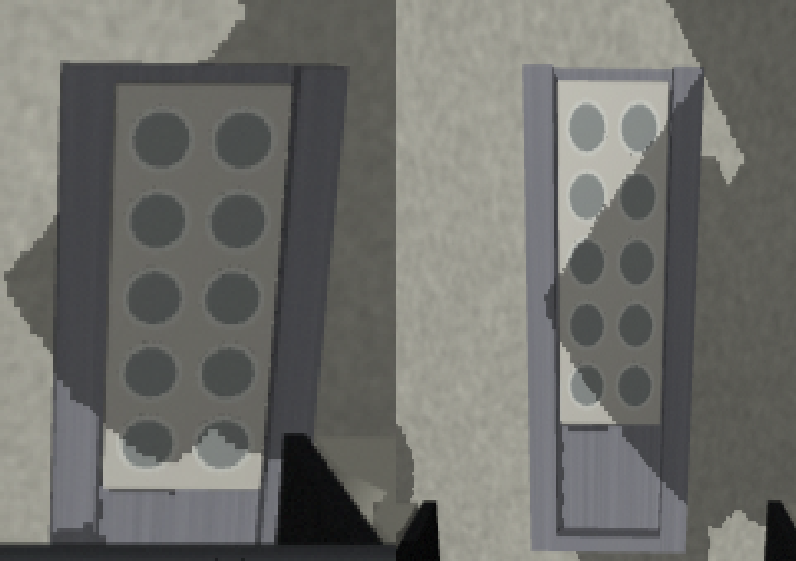

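The left crop (view 1, 3.3× from (320,105)) shows the tile corners at about (355,130), (408,130), (399,253) and (351,253). The right crop (view 2, 2×/2.55× from (220,40)) shows the whole groove, the tile in it, the stop, and the stand's open end at v≈65. The tile is warm-coloured and the steel is bluish, so I'll mask by colour.

```bash
cat > m2.py <<'E'
from h import *
def tile(n,seed):
    I=cv2.imread(f"pics/{n}.png").astype(int);m=dict(np.load(f"pics/{n}.npz"))
    k=((I[...,2]-I[...,0])>=5).astype(np.uint8)
    k=cv2.morphologyEx(k,cv2.MORPH_OPEN,np.ones((2,2),np.uint8))
    l=cv2.connectedComponents(k,connectivity=4)[1]
    c=cv2.findContours((l==l[seed[1],seed[0]]).astype(np.uint8),cv2.RETR_EXTERNAL,cv2.CHAIN_APPROX_NONE)[0]
    c=max(c,key=cv2.contourArea); h=cv2.convexHull(c)
    q=cv2.approxPolyDP(h,0.03*cv2.arcLength(h,True),True)[:,0].astype(float)
    q=q[np.lexsort((q[:,0],q[:,1]//40))]
    return m,q,cv2.contourArea(c)
m1,q1,a1=tile("w1",(380,160));m2,q2,a2=tile("w2",(318,135))
print(a1,q1.tolist(),a2,q2.tolist())
if len(q1)==4==len(q2):
    P=[]
    for a,b in zip(q1,q2):
        p,e=tri(m1,a,m2,b);print("tri",p.round(4),round(e,4),plane(m1,a,.08).round(4),plane(m2,b,.08).round(4))
for n,m,pts in(("w1",m1,[(338.5,124),(425,125)]),("w2",m2,[(283.5,65.5),(373,66.5),(359,247),(302,247),(287,256),(365,256)])):
    for p in pts:print(n,p,plane(m,p,.08).round(4))
E
python3 m2.py
```

```text
5988.5 [[356.0, 132.0], [408.0, 132.0], [353.0, 253.0], [399.0, 253.0]] 85169.0 [[0.0, 113.0], [548.0, 126.0], [0.0, 399.0], [639.0, 399.0]]
tri [0.4433 0.1619 0.3846] 0.0578 [0.4393 0.1951 0.08  ] [ 0.4336 -0.1397  0.08  ]
tri [0.4285 0.1273 0.5735] 0.0634 [0.4473 0.2526 0.08  ] [0.531  0.4574 0.08  ]
tri [0.4668 0.1731 0.4077] 0.0726 [0.5855 0.1753 0.08  ] [ 0.812  -0.3038  0.08  ]
tri [0.3847 0.1435 0.5114] 0.0187 [0.5933 0.232  0.08  ] [0.938 0.607 0.08 ]
w1 (338.5, 124) [0.428  0.1768 0.08  ]
w1 (425, 125) [0.4423 0.2718 0.08  ]
w2 (283.5, 65.5) [0.429  0.1774 0.08  ]
w2 (373, 66.5) [0.443 0.271 0.08 ]
w2 (359, 247) [0.647  0.2341 0.08  ]
w2 (302, 247) [0.6373 0.1643 0.08  ]
w2 (287, 256) [0.6467 0.1439 0.08  ]
w2 (365, 256) [0.6601 0.2402 0.08  ]
```

```bash
cat >> m2.py <<'E'
print("----")
q2=np.array([(301,71.4),(356,71.4),(302.5,206.3),(352,206.5)])
for a,b in list(zip(q1,q2))+[((338.5,124),(283.5,65.5)),((425,125),(373,66.5))]:
    p,e=tri(m1,a,m2,b);print("tri",p.round(4),round(e,4),plane(m1,a,.08).round(4),plane(m2,b,.08).round(4))
E
python3 m2.py|sed '1,/----/d'
```

```text
tri [0.4384 0.1948 0.0876] 0.001 [0.4393 0.1951 0.08  ] [0.4373 0.1948 0.08  ]
tri [0.4463 0.2515 0.0866] 0.0011 [0.4473 0.2526 0.08  ] [0.4454 0.2526 0.08  ]
tri [0.583  0.1744 0.0863] 0.0016 [0.5855 0.1753 0.08  ] [0.5854 0.1731 0.08  ]
tri [0.5936 0.2317 0.0799] 0.0007 [0.5933 0.232  0.08  ] [0.5938 0.2314 0.08  ]
tri [0.4283 0.177  0.0751] 0.0001 [0.428  0.1768 0.08  ] [0.429  0.1774 0.08  ]
tri [0.4426 0.2715 0.0794] 0.0011 [0.4423 0.2718 0.08  ] [0.443 0.271 0.08 ]
```

Request:
drive_tool(increments=[[[-1,-0.555,0.044,0,0],[-1,-0.555,0.044,0.5,0],[-1,-0.555,0.044,1.0,0],[-1,-0.555,0.044,1.0,0],[-1,-0.555,0.044,1.0,0]]])

```text
time_s: 3.32
tcp_pos: [0.6191, 0.1978, 0.1806]
eef_rot: [179.9, 0.2, 172.0]
contact_force: [0.7, 0.1, 0.7]
gripper_width: 0.0434
gripper_force: 0.0
```

Heights triangulate to 0.075–0.088, which agrees with 0.080, and the lengths also check (tile ≈150 mm, stand ≈220 mm). I lower behind the tile with the fingers shutting.

Request:
drive_tool(increments=[[[-1,0,0,0.3,0],[-1,0,0,0.55,0],[-1,0,0,0.55,0],[-1,0,0,0.55,0],[-1,0,0,0.55,0]]])

```text
time_s: 3.95
tcp_pos: [0.6192, 0.1985, 0.1141]
eef_rot: [179.9, 0.2, 172.0]
contact_force: [-0.3, 0.1, 0.1]
gripper_width: 0.0006
gripper_force: 0.0
```

Request:
drive_tool(increments=[[[-1,0,0,0.1,0],[-1,0,0,0.15,0],[-1,0,0,0.22,0],[-1,0,0,0.22,0]]])

```text
time_s: 4.45
tcp_pos: [0.6175, 0.1974, 0.0839]
eef_rot: [-179.9, -0.1, 172.0]
contact_force: [0.3, -0.7, -0.2]
gripper_width: 0.0005
gripper_force: 0.0
```

Request:
drive_tool(increments=[[[-1,0.06,0,0,0],[-1,0.12,0,0,0],[-1,0.18,0,0,0],[-1,0.24,0,0,0],[-1,0.3,0,0,0]]])

```text
time_s: 5.08
tcp_pos: [0.5821, 0.203, 0.0855]
eef_rot: [180.0, 0.0, 172.0]
contact_force: [0.8, -0.5, -0.2]
gripper_width: 0.0007
gripper_force: 0.6
```

Request:
drive_tool(increments=[[[-1,0.06,0,0,0],[-1,0.12,0,0,0],[-1,0.18,0,0,0],[-1,0.22,0,0,0],[-1,0.22,0,0,0]]])

```text
time_s: 5.7
tcp_pos: [0.5556, 0.2064, 0.0851]
eef_rot: [-180.0, -0.0, 172.0]
contact_force: [-0.4, -0.7, -0.1]
gripper_width: 0.0003
gripper_force: 0.0
```

```bash
python3 snap.py w3
python3 - <<'E'
import cv2
cv2.imwrite("pics/c3.png",cv2.resize(cv2.imread("pics/w3.png")[0:320,200:460],(650,600),interpolation=cv2.INTER_AREA)[:600])
E
```

```text
5.7 [0.55562542 0.20643311 0.08506837] [-1.79983176e+02 -3.64802988e-02  1.71999520e+02] [  39.3   20.9  -20.8   -0.   -48.3 -137.2]
320.06571217993564 [0.48220897 0.21708779 0.23300897] [ 0.26928953 -0.04608585 -0.96195595]
```

View pics/c3.png

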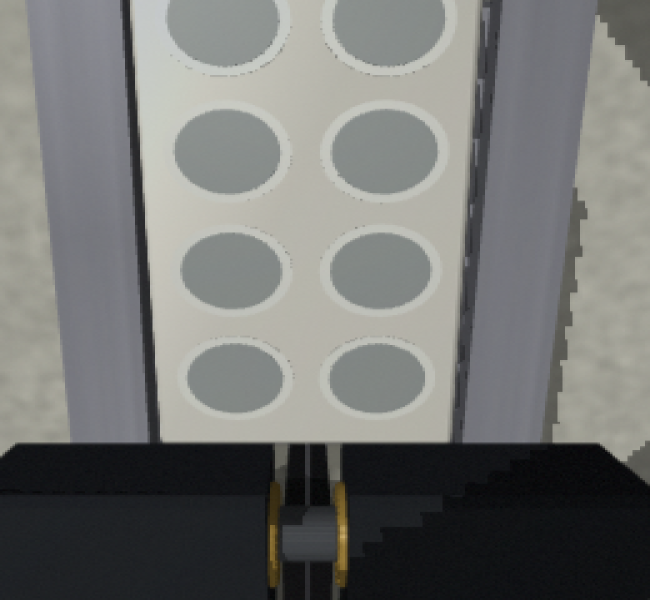

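The picture shows the tile's remaining four dimple rows running up the groove. The last row is centred at pixel (322,201), and the tile's far end is hidden by the gripper. I work out the tile's place from the dimple rows.

Run:
```python
from h import *
m1=dict(np.load("pics/w1.npz"));m3=dict(np.load("pics/w3.npz"))
e=np.array([.4357,.2241]);t=np.radians(-8.2);u=np.array([np.cos(t),np.sin(t)]);n=np.array([-u[1],u[0]])
f=lambda p:((p[:2]-e)@u,(p[:2]-e)@n)
for y in(139,221,298,372,443):print("w1",f(plane(m1,(320+(190+(160-y/20)*0)/3.3,105+y/3.3),.079)))
for y in(18,151,270,378):print("w3",f(plane(m3,(200+305*.4,y*320/600),.079)))
print(f(np.array([.5556,.2064])))
```

```text
w1 (np.float64(0.024470695799294014), np.float64(-0.0030568828756329463))
w1 (np.float64(0.053057098665044385), np.float64(-0.0015559405679322535))
w1 (np.float64(0.08104931435307484), np.float64(-8.619633289288794e-05))
w1 (np.float64(0.10906659716967307), np.float64(0.001384864063328919))
w1 (np.float64(0.13703987372303267), np.float64(0.0028536138903404113))
w3 (np.float64(0.006143865131147349), np.float64(-0.0007667977035709099))
w3 (np.float64(0.03462629372375801), np.float64(-0.0006636297318805745))
w3 (np.float64(0.06302392347537841), np.float64(-0.0005607689153332205))
w3 (np.float64(0.09158731617073924), np.float64(-0.00045730767854323164))
(np.float64(0.12119870221243147), np.float64(-0.00041783013577701165))
```

The tile's middle is 36 mm inside the edge. I push 11 mm more.

Request:
drive_tool(increments=[[[-1,0.04,0,0,0],[-1,0.08,0,0,0],[-1,0.095,0,0,0],[-1,0.095,0,0,0]]])

```text
time_s: 6.25
tcp_pos: [0.5447, 0.2081, 0.0851]
eef_rot: [-180.0, -0.0, 172.0]
contact_force: [-0.2, 0.3, 0.2]
gripper_width: 0.0003
gripper_force: 0.0
```

Request:
drive_tool(increments=[[[-1,-0.06,0,0,0],[-1,-0.06,0,-0.4,0],[-1,-0.06,0,-1.0,0],[-1,-0.06,0,-1.0,0],[-1,-0.06,0,-1.0,0]]])

```text
time_s: 6.88
tcp_pos: [0.5525, 0.2072, 0.2058]
eef_rot: [179.9, 0.1, 172.0]
contact_force: [-0.7, -0.4, -1.1]
gripper_width: 0.0003
gripper_force: 0.0
```

Request:
drive_tool(increments=[[[1,0.9,0,-0.6,0],[1,0.9,0,-0.6,0],[1,0.9,0,-0.6,0],[1,0.9,0,-0.6,0]]])

```text
time_s: 7.38
tcp_pos: [0.4448, 0.2221, 0.2761]
eef_rot: [-180.0, -0.1, 172.0]
contact_force: [-1.2, -0.5, -0.7]
gripper_width: 0.0352
gripper_force: 0.0
```

```bash
python3 snap.py w4
```

```text
7.375 [0.44477713 0.22210738 0.27607464] [-1.79955362e+02 -5.58209874e-02  1.72038050e+02] [  49.2    2.2  -17.6   -0.   -70.3 -147.2]
320.06571217993564 [0.37140505 0.23276408 0.42404408] [ 0.26892551 -0.04632958 -0.96204607]
```

View pics/w4.png

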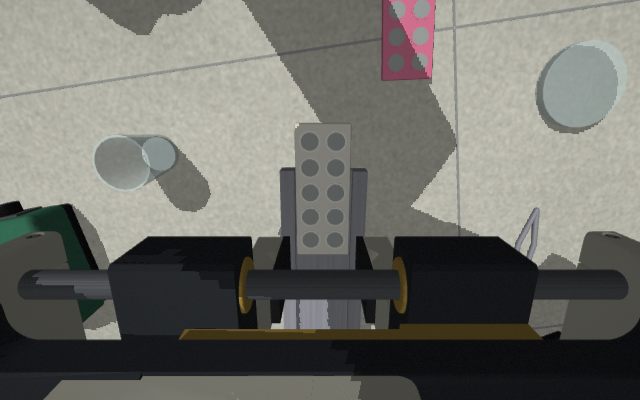

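The tile hangs out: its near end is at v≈123, its far end at v≈254, u≈295–351, and the stand's edge is at v≈169. It lies straight.

Run:
```python
from h import *
m=dict(np.load("pics/w4.npz"))
e=np.array([.4357,.2241]);t=np.radians(-8.2);u=np.array([np.cos(t),np.sin(t)]);n=np.array([-u[1],u[0]])
f=lambda p:np.r_[p,(p[:2]-e)@u,(p[:2]-e)@n].round(4)
for k,p in dict(nl=(295,123.5),nr=(351,123.5),r1=(323,141.5),r3=(323,192.5),r5=(322.5,239.5),el=(281,169),er=(367,168.5)).items():print(k,f(plane(m,p,.08)))
for p in((295,123.5),(295,123.5)):pass
tcp=np.array([.4448,.2221]);ty=np.array([np.sin(np.radians(172.04)),-np.cos(np.radians(172.04))]);tx=np.array([np.cos(np.radians(172.04)),np.sin(np.radians(172.04))])
c=plane(m,(323,192.5),.08)[:2]; ed=(plane(m,(295,123.5),.08)+plane(m,(351,123.5),.08))[:2]/2
g=ed+ .022*(c-ed)/np.linalg.norm(c-ed); d=g-tcp; print(c,np.linalg.norm(c-ed),g,"tx,ty units",d@tx/.12,d@ty/.12)
```

```text
nl [ 0.3816  0.2019  0.08   -0.0504 -0.0296]
nr [ 0.3897  0.26    0.08   -0.0506  0.0289]
r1 [ 4.041e-01  2.284e-01  8.000e-02 -3.190e-02 -3.000e-04]
r3 [0.4595 0.2207 0.08   0.024  0.    ]
r5 [ 5.151e-01  2.124e-01  8.000e-02  8.020e-02 -3.000e-04]
el [ 0.427   0.1791  0.08   -0.0021 -0.0458]
er [ 0.4394  0.2718  0.08   -0.0032  0.0477]
[0.45946912 0.22070565] 0.07451324735697831 [0.40745466 0.22792625] tx,ty units 0.31493620977825504 0.0049872070939619585
```

Request:
drive_tool(increments=[[[1,0.315,0.005,0,0],[1,0.315,0.005,0.3,0],[1,0.315,0.005,0.7,0],[1,0.315,0.005,0.9,0],[1,0.315,0.005,0.9,0]]])

```text
time_s: 8.05
tcp_pos: [0.4072, 0.2263, 0.166]
eef_rot: [-179.6, -0.2, 171.9]
contact_force: [2.3, 0.1, 0.3]
gripper_width: 0.0861
gripper_force: 0.0
```

Request:
drive_tool(increments=[[[1,0,0,0,0],[1,0,0,0.2,0],[1,0,0,0.4,0],[1,0,0,0.4,0]]])

```text
time_s: 8.55
tcp_pos: [0.4077, 0.2276, 0.1209]
eef_rot: [-179.9, -0.0, 172.0]
contact_force: [-0.0, -0.1, 0.7]
gripper_width: 0.0876
gripper_force: 0.0
```

Request:
drive_tool(increments=[[[1,0,0,0.2,0],[1,0,0,0.35,0],[1,0,0,0.45,0],[1,0,0,0.45,0]]])

```text
time_s: 9.05
tcp_pos: [0.408, 0.2281, 0.0674]
eef_rot: [-180.0, 0.0, 172.0]
contact_force: [-0.0, 0.0, -0.1]
gripper_width: 0.0877
gripper_force: 0.0
```

Request:
drive_tool(increments=[[[-1,0,0,0,0],[-1,0,0,0,0],[-1,0,0,0,0],[-1,0,0,0,0],[-1,0,0,0,0]]], squeeze=45)

```text
time_s: 9.68
tcp_pos: [0.4079, 0.228, 0.0674]
eef_rot: [180.0, 0.0, 172.0]
contact_force: [-1.0, 0.1, 3.9]
gripper_width: 0.0594
gripper_force: 45.0
```

Request:
drive_tool(increments=[[[-1,0,0,-0.03,0],[-1,0,0,-0.08,0],[-1,0,0,-0.15,0],[-1,0,0,-0.25,0],[-1,0,0,-0.25,0]]])

```text
time_s: 10.3
tcp_pos: [0.4084, 0.2287, 0.0985]
eef_rot: [179.9, 0.1, 172.0]
contact_force: [1.1, 0.9, -2.3]
gripper_width: 0.0593
gripper_force: 45.0
```

Request:
drive_tool(increments=[[[-1,0,0,-0.15,0],[-1,0,0,-0.35,0],[-1,0,0,-0.6,0],[-1,0,0,-0.85,0],[-1,0,0,-0.85,0]]])

```text
time_s: 10.92
tcp_pos: [0.4087, 0.229, 0.2012]
eef_rot: [179.8, 0.1, 172.0]
contact_force: [-0.5, 0.0, -1.9]
gripper_width: 0.0592
gripper_force: 45.0
```

```bash
python3 snap.py w5
python3 - <<'E'
from plant import capture
import cv2,numpy as np
s=capture("scene")[...,::-1];cv2.imwrite("pics/s5.png",s)
w=cv2.imread("pics/w5.png")
cv2.imwrite("pics/c5.png",np.hstack([cv2.resize(s[60:260,260:460],(400,400)),cv2.resize(w[0:400,120:520],(400,400))]))
E
```

```text
10.925 [0.40867134 0.22895096 0.20123598] [1.79780588e+02 1.39703964e-01 1.71999877e+02] [  53.4    2.3  -27.7    0.   -59.8 -151.5]
320.06571217993564 [0.33472697 0.2390407  0.34893574] [ 0.27276582 -0.04262663 -0.96113567]
```

View pics/c5.png

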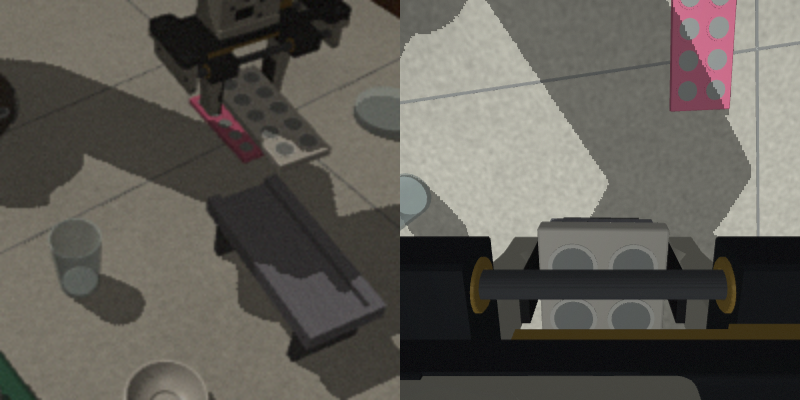

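The tile is held level in the gripper, clear of the stand, and the beaker and dish are untouched. I refine the plate's centre and carry the tile across at height.

Run:
```python
from h import *
from plant import camera_model
S=cv2.imread("pics/scene.png")[...,::-1].copy();T=cv2.imread("pics/top.png")[...,::-1].copy()
ms,mt=camera_model("scene"),camera_model("top")
h=cv2.cvtColor(S,cv2.COLOR_RGB2HSV)
# dark-to-bright borders found by marching rays out from the middle of the plate
def border(I,c,rmax):
    g=cv2.GaussianBlur(cv2.cvtColor(I,cv2.COLOR_RGB2LAB),(3,3),0).astype(float); g0=np.median(g[int(c[1])-6:int(c[1])+7,int(c[0])-6:int(c[0])+7].reshape(-1,3),0)
    P=[]
    for a in np.radians(np.arange(0,360,4)):
        for q in np.arange(8,rmax,.25):
            p=np.array(c)+q*np.array([np.cos(a),np.sin(a)])
            if np.linalg.norm(g[int(round(p[1])),int(round(p[0]))]-g0)>22:P.append(p);break
    P=np.array(P,np.float32)
    for _ in range(3):
        e=cv2.fitEllipse(P);t=np.radians(e[2]);d=P-e[0]
        k=np.hypot((d@[np.cos(t),np.sin(t)])/(e[1][0]/2),(d@[-np.sin(t),np.cos(t)])/(e[1][1]/2)); P=P[abs(k-1)<.06]
    return e,len(P)
a,na=border(S,(234,262),40);b,nb=border(T,(421,175),30);print(a,na,b,nb)
print(tri(ms,a[0],mt,b[0]),plane(ms,a[0],.118),plane(mt,b[0],.118))
```

```text
((231.98345947265625, 261.03228759765625), (45.39717102050781, 55.8734016418457), 62.22257995605469) 81 ((421.5658874511719, 174.7076873779297), (40.382198333740234, 41.03199768066406), 149.68238830566406) 90
(array([ 0.52278684, -0.19948489,  0.11294309]), np.float64(0.0017563570538762126)) [ 0.52540003 -0.20050524  0.118     ] [ 0.52229142 -0.19726782  0.118     ]
```

Request:
drive_tool(increments=[[[-1,-0.04,-0.15,0,0],[-1,-0.1,-0.4,0,0],[-1,-0.17,-0.65,0,0],[-1,-0.24,-0.9,0,0]]])

```text
time_s: 11.52
tcp_pos: [0.4206, 0.115, 0.1981]
eef_rot: [-179.9, -0.1, 172.0]
contact_force: [0.1, 0.2, -1.9]
gripper_width: 0.0596
gripper_force: 45.0
```

Request:
drive_tool(increments=[[[-1,-0.08,-0.3,0,0],[-1,-0.16,-0.6,0,0],[-1,-0.24,-0.9,0,0]]])

```text
time_s: 11.9
tcp_pos: [0.4338, 0.004, 0.1982]
eef_rot: [-179.9, -0.1, 172.0]
contact_force: [1.1, 0.7, -1.6]
gripper_width: 0.0594
gripper_force: 45.0
```

Request:
drive_tool(increments=[[[-1,-0.08,-0.3,0,0],[-1,-0.16,-0.6,0,0],[-1,-0.24,-0.8,0,0],[-1,-0.24,-0.9,0,0]]])

```text
time_s: 12.4
tcp_pos: [0.4473, -0.1067, 0.198]
eef_rot: [-180.0, -0.1, 171.9]
contact_force: [-0.1, 0.2, -1.1]
gripper_width: 0.0595
gripper_force: 45.0
```

Plate centre (0.5237, -0.199), height 0.113–0.118: it agrees with the text. I go above it and come down part way.

Request:
drive_tool(increments=[[[-1,-0.1,-0.25,0,0],[-1,-0.2,-0.5,0,0],[-1,-0.265,-0.674,0,0],[-1,-0.265,-0.674,0.1,0],[-1,-0.265,-0.674,0.2,0]]])

```text
time_s: 13.02
tcp_pos: [0.4674, -0.1891, 0.1738]
eef_rot: [180.0, -0.1, 172.0]
contact_force: [-0.8, 0.4, -1.9]
gripper_width: 0.0598
gripper_force: 45.0
```

Request:
drive_tool(increments=[[[-1,0,0,0.1,0],[-1,0,0,0.2,0],[-1,0,0,0.3,0],[-1,0,0,0.3,0]]])

```text
time_s: 13.52
tcp_pos: [0.4678, -0.1892, 0.138]
eef_rot: [-180.0, -0.1, 172.0]
contact_force: [0.3, -0.6, -2.0]
gripper_width: 0.0595
gripper_force: 45.0
```

Run:
```python
from plant import capture,r
import cv2,numpy as np
s=capture("scene")[...,::-1];t=capture("top")[...,::-1];cv2.imwrite("pics/s6.png",s);cv2.imwrite("pics/t6.png",t)
cv2.imwrite("pics/c6.png",np.hstack([cv2.resize(s[190:350,150:310],(400,400)),cv2.resize(t[110:250,350:490],(400,400))]))
print(r.get_state()["tcp_pos"])
```

```text
[ 0.46862603 -0.18941894  0.13924761]
```

View pics/c6.png

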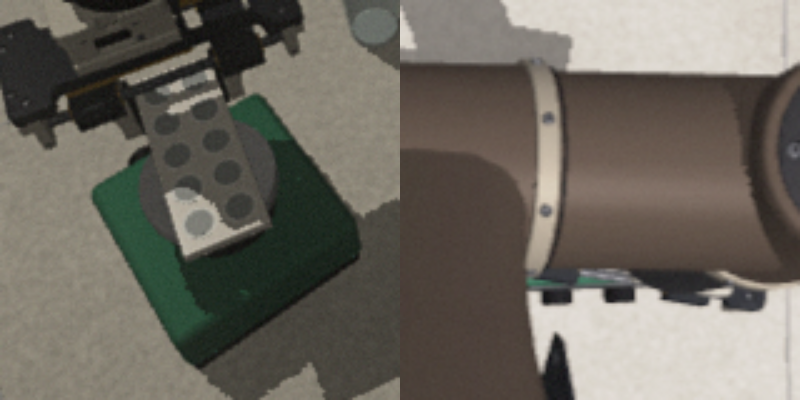

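The scene crop shows the tile level over the plate, its far end's corners at scene pixels (226,293) and (258,279) (top edge). The fingers are clear of the plate. I check its far end, then lower in small steps watching the force.

Run:
```python
from h import *
from plant import camera_model
m=camera_model("scene")
for p in((225,291.5),(258,278.5)):print(plane(m,p,.152).round(4),plane(m,p,.146).round(4))
```

```text
[ 0.5901 -0.2347  0.152 ] [ 0.587  -0.2348  0.146 ]
[ 0.5998 -0.1797  0.152 ] [ 0.5968 -0.1792  0.146 ]
```

Request:
drive_tool(increments=[[[-1,0,0,0.05,0],[-1,0,0,0.1,0],[-1,0,0,0.14,0],[-1,0,0,0.14,0]]])

```text
time_s: 14.12
tcp_pos: [0.4681, -0.1894, 0.1219]
eef_rot: [-180.0, -0.1, 172.0]
contact_force: [0.5, 0.3, -1.5]
gripper_width: 0.0594
gripper_force: 45.0
```

Request:
drive_tool(increments=[[[-1,0,0,0.015,0],[-1,0,0,0.03,0],[-1,0,0,0.03,0]]])

```text
time_s: 14.5
tcp_pos: [0.4684, -0.1894, 0.1187]
eef_rot: [180.0, -0.0, 172.0]
contact_force: [-0.3, -0.1, -1.8]
gripper_width: 0.0595
gripper_force: 45.0
```

Request:
drive_tool(increments=[[[-1,0,0,0.01,0],[-1,0,0,0.015,0],[-1,0,0,0.015,0]]])

```text
time_s: 14.88
tcp_pos: [0.4684, -0.1894, 0.1169]
eef_rot: [-180.0, -0.0, 172.0]
contact_force: [-0.4, 0.7, -1.0]
gripper_width: 0.0596
gripper_force: 45.0
```

Request:
drive_tool(increments=[[[-1,0,0,0.008,0],[-1,0,0,0.008,0],[-1,0,0,0.008,0]]])

```text
time_s: 15.25
tcp_pos: [0.4685, -0.1894, 0.116]
eef_rot: [180.0, 0.0, 172.0]
contact_force: [0.4, -1.0, -1.6]
gripper_width: 0.0596
gripper_force: 45.0
```

Request:
drive_tool(increments=[[[-1,0,0,0.006,0],[-1,0,0,0.006,0],[-1,0,0,0.006,0]]])

```text
time_s: 15.62
tcp_pos: [0.4685, -0.1894, 0.1155]
eef_rot: [-180.0, 0.0, 172.0]
contact_force: [-1.8, 1.5, 2.6]
gripper_width: 0.0594
gripper_force: 45.0
```

Contact is felt (the force went from -1.6 to +2.6 N). I ease the grip, then open.

Request:
drive_tool(increments=[[[-1,0,0,0,0],[-1,0,0,0,0],[-1,0,0,0,0]]], squeeze=5)

```text
time_s: 16.0
tcp_pos: [0.4685, -0.1894, 0.1155]
eef_rot: [-180.0, 0.0, 172.0]
contact_force: [-1.8, 1.0, 4.6]
gripper_width: 0.0597
gripper_force: 5.0
```

Request:
drive_tool(increments=[[[0.5,0,0,0,0],[0.7,0,0,0,0],[0.9,0,0,0,0],[1,0,0,0,0],[1,0,0,0,0]]])

```text
time_s: 16.62
tcp_pos: [0.4684, -0.1894, 0.1153]
eef_rot: [-180.0, -0.0, 172.0]
contact_force: [-0.5, 0.6, 0.1]
gripper_width: 0.0871
gripper_force: 0.0
```

Request:
drive_tool(increments=[[[1,0,0,-0.1,0],[1,0,0,-0.3,0],[1,0,0,-0.7,0],[1,0,0,-1,0],[1,0,0,-1,0]]])

```text
time_s: 17.25
tcp_pos: [0.4701, -0.1898, 0.2393]
eef_rot: [180.0, 0.4, 172.0]
contact_force: [0.7, 0.4, -0.2]
gripper_width: 0.0874
gripper_force: 0.0
```

Request:
drive_tool(increments=[[[1,0.2,1,-0.5,0],[1,0.2,1,-0.5,0],[1,0.2,1,-0.5,0],[1,0.2,1,-0.5,0]]])

```text
time_s: 17.75
tcp_pos: [0.4613, -0.0667, 0.2954]
eef_rot: [180.0, 0.0, 172.1]
contact_force: [-0.5, 0.6, -0.7]
gripper_width: 0.0874
gripper_force: 0.0
```

Request:
drive_tool(increments=[[[1,0,1,0,0],[1,0,1,0,0],[1,0,1,0,0],[1,0,1,0,0]]])

```text
time_s: 18.25
tcp_pos: [0.4779, 0.0506, 0.2942]
eef_rot: [-179.9, -0.1, 172.0]
contact_force: [-0.7, -0.8, 0.3]
gripper_width: 0.0878
gripper_force: 0.0
```

Run:
```python
from plant import capture
import cv2,numpy as np
s=capture("scene")[...,::-1];t=capture("top")[...,::-1];cv2.imwrite("pics/s7.png",s);cv2.imwrite("pics/t7.png",t)
cv2.imwrite("pics/c7.png",np.hstack([cv2.resize(s[170:350,170:370],(400,360)),cv2.resize(t[110:290,290:490],(400,360))]))
```

```text
(no output)
```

View pics/c7.png

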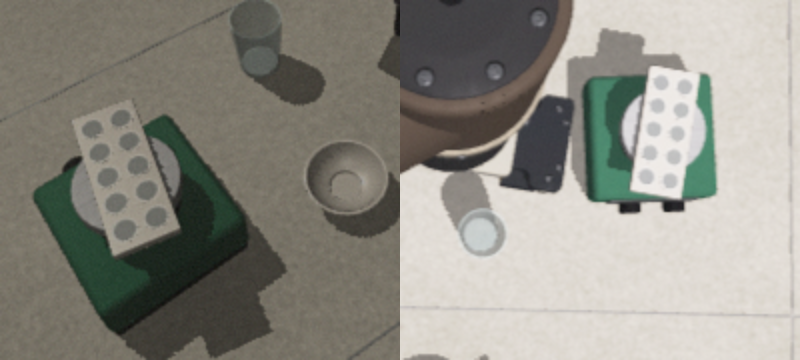

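The tile lies flat on the plate, its middle at top pixel (423,176) against the plate's (422,175), about 4 mm off. The beaker and dish stand as they were, and the robot is clear.

```bash
python3 -c "
from plant import job;print(job.close_job())"
```

```text
the job is handed in; nothing more can be done
None
```

The tile is lying flat on the green hotplate, about 4 mm off-centre by the last picture, with the beaker and dish apparently where they were; I handed the job in at about 18 s of the 72 s allowed, but the hand-in gave back no verdict.

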